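Slide the restocked glass shelf home and turn its keeper

ROBOT

A 6-joint arm with a two-finger parallel gripper is mounted at the origin on the work surface. World frame = base frame: x ahead of the robot, y to its left, z up, the work surface at z = 0. Lengths are in m, angles in rad, forces in N, time in s.
With the tool pointing down it reaches from about 0.375 to 0.975 m from the base axis. Payload 3.8 kg.
Tool frame: the origin (TCP) lies at the centre of the arm's flange, where the gripper is bolted on; the fingertips stand 173 mm ahead of it and the grasp point (between the pads) lies 155 mm ahead of it; z points along the fingers, x is the direction in which the jaws open and shut, and the axes are right-handed (so a half turn about z gives the same grasp; the last joint's range is limited). The gripper opens to 85 mm and grips with 20 to 120 N. Pads are 22 mm wide; open, the fingers measure 114 mm over their backs; the gripper's body (76 mm by 85 mm) begins 54 mm behind the grasp point. The pads swing forward as they close: fully open they stand 13 mm farther back than shut.
Start: joints at [1.266, 0.264, 1.604, -0, 1.274, -0.037], TCP at [0.179, 0.651, 0.405] pointing down, gripper open.
Joint ranges: [-2.63, 2.63], [-0.94, 2.18], [0.31, 2.57], [-1.31, 4.45], [0, 2.66], [-2.55, 2.55]. Speed limits (rad/s): [2.57, 2.57, 3.14, 3.14, 3.14, 3.14].

INTERFACE

Orientations are given as a unit quaternion [x, y, z, w].
In Python, from rig import get_obs, grab_frame, camera_model, finish_job gives the robot as it stands.
- The arm moves only by the tool servo_tool, never from a script. Its argument "rows" is a list of rows, each a list of 7 numbers: the turn, a rotation vector about the tool's x, y, z in rad, then the shift along the tool's x, y, z in cm, then the opening in per cent of the stroke, from 0 (shut) to 100 (fully open). A call has 1 to 8 rows; each row shifts and turns the commanded pose from where the row before left it, along the tool's axes as they then stand; what a row does not reach is not made up. A row lasts 1/8 s, in which the tool goes at most 62.5 mm and 10.7 degrees, less where a joint would pass 70% of its speed; a pose out of reach is approached as far as the arm can. A call with a gripper value outside its range is refused whole. The fingers move at their own pace and stop on an object; the grip force is fixed at half the most. Time passes only in rows, so rows that do not move let the fingers close. It gives the time, the measured TCP pose, the force and the opening at its end, in the units of the state.
- get_obs(): the state, without advancing time (a new reading comes with each control period).
- grab_frame(name): name is "side" or "top" or "wrist"; returns (picture, depth): 400x640x3 uint8, red, green, blue; 400x640 float32, m along the optical axis (not along the pixel's ray), 0 where there is no reading.
- camera_model(name): a dict with "intrinsics" (3x3 intrinsics, pixels), "rvec" (rotation vector, rad) and "tvec" (3), from world to camera coordinates, as OpenCV has them. Camera axes: x right, y down, z forward; pixel columns grow to the right and rows downward; lengths in m; the calibration is good to about 2 mm. A picture is of the moment at which its call begins: read the wrist's pose just before it. camera_model takes no time and is no camera call; for the wrist camera it gives the pose at the moment of the call.
- finish_job(): hands the job in, once; it reports no verdict.
The state is a dict: "time_s": time; "joint_pos": joint angles; "joint_vel": joint speeds; "joint_torque": joint torques, N m; "tool_pos": TCP position; "ee_rot": TCP orientation; "force": force on the tool from outside, world axes, zero at the start; "moment": the same for the moment, N m; "gripper_width": opening from 0.0 (shut) to 1.0 (fully open).
Only numpy, scipy, OpenCV 4.12 (cv2) and the standard library are available. Lean on these libraries where they do the work, as an engineer would, in place of code of your own. Each camera call takes 0.05 s, during which the arm holds its last target.

TASK

The loose display shelf has been drawn back towards you on its runners for restocking. With your fingertips, push its back edge away from you along the runners until it drops down into its locating notches, then push the brass turn-button round so that it lies across the top of the shelf. Do not lift the shelf, do not touch the glassware, keep the glass on the shelf standing where it is, and leave the other glass on the table alone.

Things in the scene. Friction and masses are not known exactly. Their poses are not given: they have to be found in the camera images.
- stand: Fixed wooden stand, 310 x 296 x 142 mm high, open on top. Origin: on the table below the middle of the shelf's seated place; x runs along the runners the way the shelf must slide (away from the robot), y left, z up. Side cheeks (inner faces y = +-132, tops 142 mm above table) guide the shelf with 2 mm play. Between the runners, behind the shelf, open down to cross rails 100 mm above the table.
- shelf: Loose pale board 180 (x) x 260 (y) x 12 mm, 0.3 to 0.6 kg, plus 0.42 kg of glass on it. Origin: centre of the board's underside, axes like the stand's. Two full-width battens under it (16 wide, 8 tall, at x = +-70 mm) ride on the runners: underside 138, top 150 mm above the table. Starts 40 to 100 mm behind its place. Dropped: underside 130, top 142 mm. Sliding takes about 4 to 8 N.
- shelf_back (a point): Middle of the shelf's back edge (the edge nearest the robot), at half the board's thickness: the place to push. 90 mm behind the shelf's origin.
- seat (a point): Where the shelf's origin lies when seated: on the stand's axis, level with the runner tops, 130 mm above the table. The two dark runners (20 mm wide at y = +-122, x = -205 to +105 mm of the stand) each have notches 24 mm long, 10 mm deep at x = -70 and +70 mm. With both battens over notches the shelf drops 8 mm, flat on the runners, with 4 mm play fore and aft; then the notch walls stop it.
- keeper (a joint): Angle of the brass turn-button on the stand's left cheek about its upright pivot. 0: points straight back (stand's -x) along the cheek; negative: outwards to the left; grows anticlockwise from above as the tip swings in over the shelf; 1.57 (stop): square across the shelf, pointing to the stand's -y. Starts at -0.4 to 0, stays where left; 0.6 N at the knob moves it.
- keeper_pivot (a point): Pivot axis of the turn-button, fixed on the stand at x = -65, y = +140 mm, 145 mm above the table. The bar is 16 mm wide, 6 mm thick, reaches 66 mm from the pivot, underside 145 mm above the table: it passes 3 mm above the seated shelf but runs into the edge of a shelf that has not dropped.
- keeper_knob (a point): Centre of the upright black knob on the turn-button, 52 mm from the pivot; the knob is a cylinder 16 mm in diameter, from 155 to 173 mm above the table. Push it sideways.
- flask_amber: Amber glass flask standing on the front half of the shelf, foot 80 mm in diameter, narrow neck, 150 mm tall, 0.22 kg. Origin: centre of its underside.
- bell_red: Red glass bell standing on the front half of the shelf, foot 86 mm in diameter, 85 mm tall, 0.20 kg. Origin: centre of its underside.
- flask_magenta: Magenta glass flask on the table to the right of the stand, foot 92 mm in diameter, 200 mm tall. Origin: centre of its underside.
- jar_blue: Blue glass jar on the table to the left of the stand, 80 mm in diameter, 105 mm tall. Origin: centre of its underside.
Mind the look-alikes: they are no part of the job. There is more than one size of the bell_red; the job needs the smallest.

How it is judged:
On the way, in this order (a step that is already met when the one before it is completed fails the run):
1. the shelf has dropped into its notches (z of shelf in the frame of stand below 0.1325 m and distance between shelf and seat below 0.0065 m and angle between shelf's own z axis and vertical below 0.025 rad), for 0.2 s.
2. the turn-button lies across the shelf (value of joint keeper above 1.3 rad), for 0.2 s.
At the end, for the whole second after the job is handed in: Shelf flat, at rest, both battens down in the notches (origin within 6.5 mm of its seat); turn-button across it (past 1.3 rad); amber flask and red bell upright on the shelf's front half, within about 25 mm of where they stood; magenta flask and blue jar moved less than 15 mm (all of step 1 and linear speed of shelf below 0.01 m/s and value of joint keeper above 1.3 rad and angle between each of flask_amber, bell_red's own z axis and vertical below 0.1 rad and x of flask_amber in the frame of shelf between 0 and 0.067 m and x of bell_red in the frame of shelf between 0 and 0.067 m and distance of each of flask_magenta, jar_blue from where it was at the start of the episode below 0.015 m and (y of flask_amber in the frame of shelf between 0.025 and 0.1 m or y of flask_amber in the frame of shelf between -0.1 and -0.025 m) and (y of bell_red in the frame of shelf between 0.025 and 0.1 m or y of bell_red in the frame of shelf between -0.1 and -0.025 m)); the robot touches nothing.
It fails at once if the shelf is lifted or tipped off its runners (z of shelf in the frame of stand above 0.148 m or angle between shelf's own z axis and vertical above 0.12 rad).
It fails at once if glass on the shelf tips (angle between any of flask_amber, bell_red's own z axis and vertical above 0.25 rad).
It fails at once if glass on the shelf is lifted (z of any of flask_amber, bell_red in the frame of shelf above 0.03 m).
It fails at once if the robot touches the glassware (contact force between any of the arm, the fingers and flask_amber above 1 N or contact force between any of the arm, the fingers and bell_red above 1 N or contact force between any of the arm, the fingers and flask_magenta above 1 N or contact force between any of the arm, the fingers and jar_blue above 1 N).
It also fails if it takes over 51 s, if anything falls off the work surface, if the arm or the gripper's body presses on something with over 40 N, if the wrist force passes 120 N, or if a joint passes its speed limit or range.

## Working session

There is one attempt and no reset: what is moved stays moved. The work goes in short steps, Python scripts to look and compute and a tool call to move; the robot and the scene stay as the last step left them, time stands still between calls to the robot, and variables do not carry over. Pictures are saved under pics/ and viewed, and the job is handed in when it is done.

Besides the shell and the picture viewer there is one more tool, called after "Call:" by a JSON object that holds its "method" and its "body". servo_tool: Moves the arm, as the interface text tells. Its arguments: {"type":"object","properties":{"rows":{"type":"array","items":{"type":"array","items":{"type":"number"}}}},"required":["rows"]}

```bash
mkdir -p pics; python3 - <<'E'
from rig import *
import cv2,numpy as np
for n in("side","top"):
    p,d=grab_frame(n); cv2.imwrite(f"pics/{n}0.png",p[:,:,::-1]); np.savez(f"pics/{n}0.npz",p=p,d=d)
    m=camera_model(n);print(n,m)
o=get_obs();print(o)
E
```

```text
side {'intrinsics': array([[475.30753078,   0.        , 320.19922175],
       [  0.        , 475.30753078, 197.95002707],
       [  0.        ,   0.        ,   1.        ]]), 'rvec': array([ 2.3856434 , -0.17313622,  0.05528204]), 'tvec': array([-0.53200887,  0.13344579,  1.03149781])}
top {'intrinsics': array([[474.31962783,   0.        , 321.20368335],
       [  0.        , 474.31962783, 197.39191859],
       [  0.        ,   0.        ,   1.        ]]), 'rvec': array([ 2.09872345, -2.15027828,  0.19545205]), 'tvec': array([6.58564999e-04, 5.53280448e-01, 1.21183817e+00])}
{'time_s': 0.1, 'joint_pos': array([ 1.26610639e+00,  2.64652645e-01,  1.60521960e+00, -1.17668811e-05,
        1.27368242e+00, -3.68771259e-02]), 'joint_vel': array([-0.00035203, -0.00366582, -0.00185214,  0.00054072,  0.00096023,
        0.00028618]), 'joint_torque': array([-3.49476795e-04, -5.16712368e+01, -3.68586302e+01, -6.28536259e-05,
        6.30687093e-03,  4.69751853e-05]), 'tool_pos': array([0.17851821, 0.65065132, 0.40351277]), 'ee_rot': array([ 7.95178690e-01,  6.06374380e-01, -7.98237714e-04,  5.70287848e-04]), 'force': array([-0.01436116, -0.64403071, -0.22704301]), 'moment': array([ 0.00283423, -0.01805524,  0.04857316]), 'gripper_width': 0.9974911746072135}
```

View pics/side0.png

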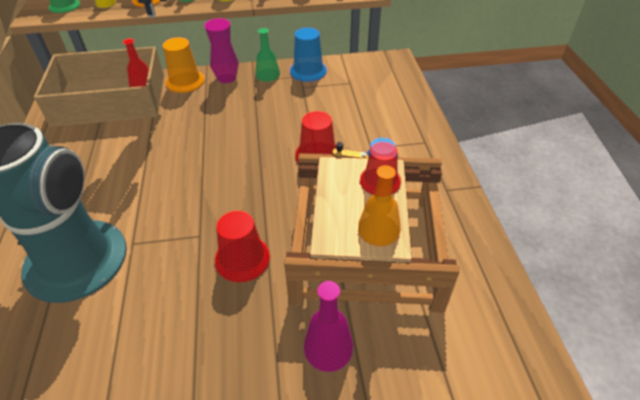

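View pics/top0.png

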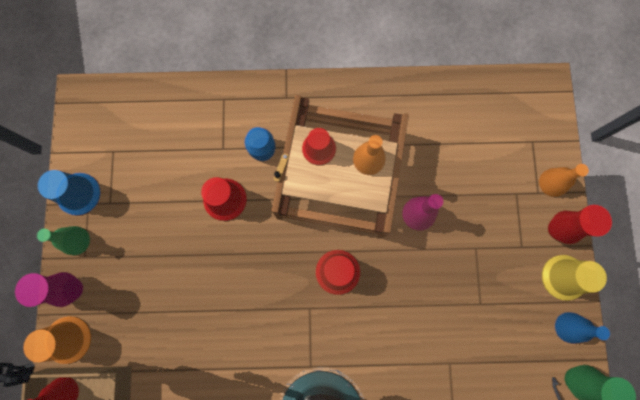

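The top view shows the stand at about (340,165). The shelf inside it carries the red bell (320,147) and the amber flask (370,155). The brass button is at (281,167). Decoy red bells stand at (223,198) and (338,271). I'll enlarge this area next.

```bash
python3 - <<'E'
import cv2,numpy as np
p=np.load("pics/top0.npz")['p'][80:250,230:450,::-1]
cv2.imwrite("pics/topc.png",cv2.resize(p,None,fx=3.5,fy=3.5,interpolation=cv2.INTER_CUBIC))
p=np.load("pics/side0.npz")['p'][110:320,270:470,::-1]
cv2.imwrite("pics/sidec.png",cv2.resize(p,None,fx=2.8,fy=2.8,interpolation=cv2.INTER_CUBIC))
E
```

```text
(no output)
```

View pics/topc.png

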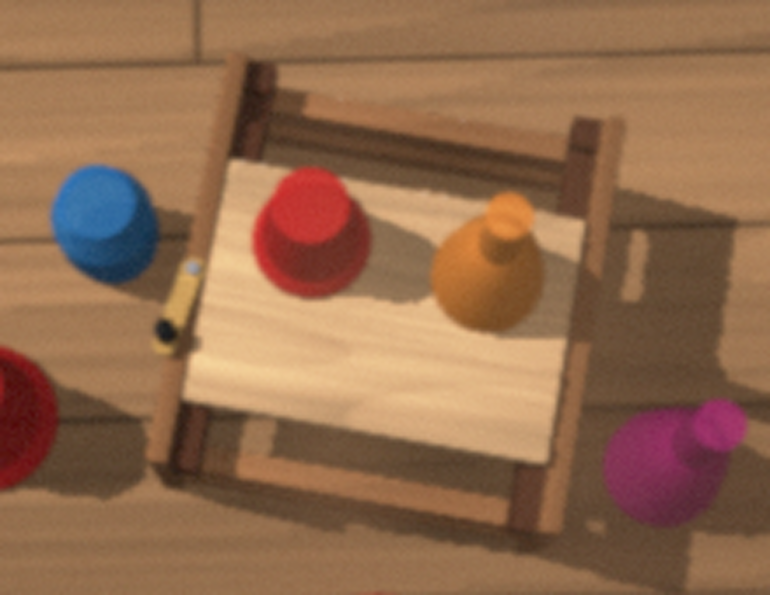

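View pics/sidec.png

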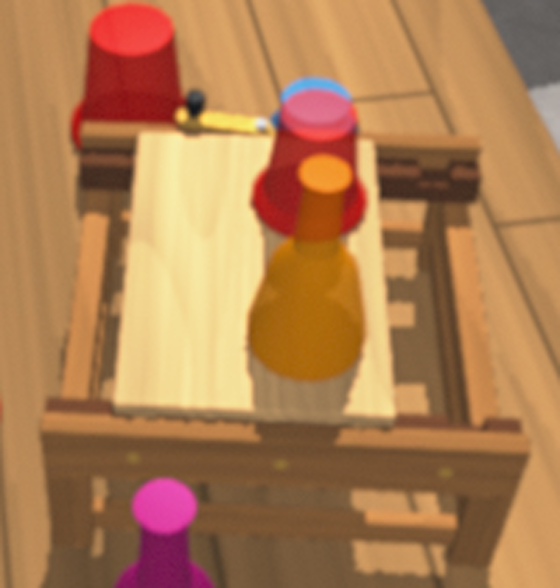

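```bash
cat > h.py <<'E'
import cv2,numpy as np
from rig import *
def ray(n,u,v,z,m=None):
    m=m or camera_model(n);R=cv2.Rodrigues(m['rvec'])[0];c=-R.T@m['tvec']
    d=R.T@np.linalg.inv(m['intrinsics'])@np.array([u,v,1.]);return c+d*(z-c[2])/d[2]
E
python3 - <<'E'
from h import *
def t(u,v,z): return ray("top",230+(u+.5)/3.5-.5,80+(v+.5)/3.5-.5,z)
def s(u,v,z): return ray("side",270+(u+.5)/2.8-.5,110+(v+.5)/2.8-.5,z)
P={}
for k,a in dict(LBo=(150,462,.142),LBi=(172,466,.142),LFo=(230,57,.142),LFi=(248,60,.142),RFi=(602,118,.142),RFo=(624,120,.142),RBi=(540,531,.142),RBo=(560,531,.142),sFL=(230,160,.15),sFR=(584,220,.15),sBR=(547,462,.15),sBL=(184,402,.15),piv=(193,267,.151),knob=(165,330,.173),bellTop=(312,207,.235),magtop=(719,426,.2),ambtop=(510,217,.3),blue=(98,198,.105)).items():
    P[k]=t(*a);print(k,P[k].round(4))
for k,a in dict(piv=(263,125,.151),knob=(196,97,.173),sFL=(375,140,.15),sFR=(393,425,.15),sBR=(116,412,.15),sBL=(138,133,.15),mag=(165,505,.2),amb=(325,173,.3),bell=(317,107,.235)).items(): print('side',k,s(*a).round(4))
for a,b in(("sFL","sFR"),("sBL","sBR"),("sFL","sBL"),("sFR","sBR"),("LBo","LFo"),("RBo","RFo"),("LBi","LFi"),("RBi","RFi"),("LBo","RBo"),("LFo","RFo")):
    d=P[a]-P[b];print(a,b,np.linalg.norm(d).round(4),np.degrees(np.arctan2(d[1],d[0])).round(2))
# other red bells via depth
for n in("top",):
    f=np.load("pics/top0.npz");
    for (u,v) in((338,271),(340,272),(223,198),(216,192)): print(u,v,f['d'][v,u])
    print(ray("top",338,271,.1),ray("top",216,192,.1))
E
```

```text
LBo [0.5036 0.1077 0.142 ]
LBi [0.5004 0.0923 0.142 ]
LFo [0.803  0.0474 0.142 ]
LFi [0.8004 0.0343 0.142 ]
RFi [ 0.7491 -0.2229  0.142 ]
RFo [ 0.7472 -0.2389  0.142 ]
RBi [ 0.4484 -0.1632  0.142 ]
RBo [ 0.448  -0.1771  0.142 ]
sFL [0.7211 0.0481 0.15  ]
sFR [ 0.6698 -0.2044  0.15  ]
sBR [ 0.4955 -0.1694  0.15  ]
sBL [0.5443 0.0829 0.15  ]
piv [0.6417 0.0755 0.151 ]
knob [0.5909 0.0937 0.173 ]
bellTop [ 0.6574 -0.0102  0.235 ]
magtop [ 0.5094 -0.2784  0.2   ]
ambtop [ 0.6272 -0.1331  0.3   ]
blue [0.7096 0.1493 0.105 ]
side piv [0.6445 0.0754 0.151 ]
side knob [0.5941 0.0907 0.173 ]
side sFL [0.7259 0.0468 0.15  ]
side sFR [ 0.6685 -0.2127  0.15  ]
side sBR [ 0.4973 -0.177   0.15  ]
side sBL [0.5478 0.082  0.15  ]
side mag [ 0.5127 -0.2801  0.2   ]
side amb [ 0.6296 -0.1335  0.3   ]
side bell [ 0.6612 -0.0035  0.235 ]
sFL sFR 0.2577 78.53
sBL sBR 0.2569 79.07
sFL sBL 0.1802 -11.12
sFR sBR 0.1778 -11.36
LBo LFo 0.3055 168.61
RBo RFo 0.3054 168.34
LBi LFi 0.3056 169.04
RBi RFi 0.3066 168.77
LBo RBo 0.2902 78.97
LFo RFo 0.2917 78.96
338 271 1.1590828
340 272 1.1585728
223 198 1.1941952
216 192 1.196737
[ 0.35695132 -0.04995564  0.1       ] [0.56470326 0.2567112  0.1       ]
```

Both cameras agree to about 3 mm. In world coordinates:

| Item | Value |
|---|---|
| Stand origin | about (0.678, -0.075) |
| Stand yaw | -11.2° |
| Shelf distance behind its seat | about 70 mm |
| Keeper angle | about -0.13 rad |

- **Red bells:** the candidates in the top view are (320,147) on the shelf, and (223,198) and (338,271) on the table. The bell on the shelf is the right one, and the crop shows it is the smallest.
- **Brass button:** the only one is at (281,167).
- **Magenta and blue:** the glasses beside the stand at (420,212) and (260,143) are the ones to leave alone.

My plan is to turn the tool so its y axis lies along stand x, shut the fingers and approach behind the shelf.

Call:
{"method": "servo_tool", "body": {"rows": [[0, 0, -0.072, 0, 0, -5, 0], [0, 0, 0, -5, 3.5, 0, 0], [0, 0, 0, -5, 3.5, 0, 0], [0, 0, 0, -5, 3.5, 0, 0], [0, 0, 0, -5, 3.5, 0, 0], [0, 0, 0, -5, 3.5, 0, 0], [0, 0, 0, -5, 3.5, 0, 0], [0, 0, 0, -5, 3.5, 0, 0]]}}

```text
time_s: 1.1
tool_pos: [0.351, 0.258, 0.4544]
ee_rot: [0.773, 0.635, -0.0, 0.0]
force: [1.9, 0.0, -0.1]
gripper_width: 0.002
```

Call:
{"method": "servo_tool", "body": {"rows": [[0, 0, 0, -5, 3.5, 0, 0], [0, 0, 0, -5, 3.5, 0, 0], [0, 0, 0, -5, 3.5, 0, 0], [0, 0, 0, -5, 3.5, 0, 0], [0, 0, 0, -5, 3.5, 0, 0], [0, 0, 0, -1.5, 1, 0, 0], [0, 0, 0, 0, 0, 0, 0], [0, 0, 0, 0, 0, 0, 0]]}}

```text
time_s: 2.1
tool_pos: [0.4803, -0.0349, 0.4544]
ee_rot: [0.773, 0.635, -0.0, -0.001]
force: [0.2, -0.8, -0.1]
gripper_width: -0.002
```

```bash
cat >> h.py <<'E'
O=np.array([.678,-.075]);ya=np.radians(-11.2)
ex=np.array([np.cos(ya),np.sin(ya)]);ey=np.array([-ex[1],ex[0]])
def st(p): d=np.array(p[:2])-O; return np.array([d@ex,d@ey,p[2]])
def rep():
    from scipy.spatial.transform import Rotation as R
    o=get_obs();print(o['time_s'],'stand xyz TCP',st(o['tool_pos']).round(4),'tip z',(o['tool_pos'][2]-.173).round(4),'F',o['force'].round(2),'g',round(o['gripper_width'],3))
    m=R.from_quat(o['ee_rot']).as_matrix();print('toolx yaw',np.degrees(np.arctan2(m[1,0],m[0,0])).round(2),'z',m[:,2].round(4))
E
python3 - <<'E'
from h import *
rep()
for n in("side","wrist"):
    p,d=grab_frame(n); cv2.imwrite(f"pics/{n}1.png",p[:,:,::-1])
E
```

```text
2.1 stand xyz TCP [-0.2017  0.0009  0.4544] tip z 0.2814 F [ 0.2  -0.78 -0.15] g -0.002
toolx yaw 78.83 z [-9.e-04  8.e-04 -1.e+00]
```

View pics/side1.png

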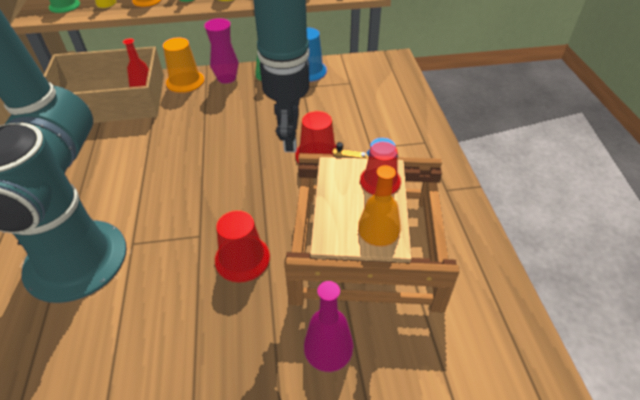

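View pics/wrist1.png

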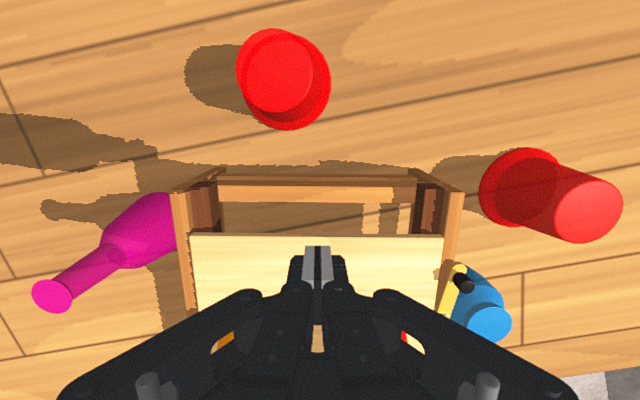

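The side view shows the closed fingertips at (288,148), behind and above the shelf's back edge. The wrist view shows the shelf edge at about row 235 with nothing in the gap between it and the back rail (row 172). I'll lower the fingers to a tip height of about 0.122.

Call:
{"method": "servo_tool", "body": {"rows": [[0, 0, 0, 0, 0, 4, 0], [0, 0, 0, 0, 0, 4, 0], [0, 0, 0, 0, 0, 4, 0], [0, 0, 0, 0, 0, 2.5, 0], [0, 0, 0, 0, 0, 1.4, 0], [0, 0, 0, 0, 0, 0, 0], [0, 0, 0, 0, 0, 0, 0]]}}

```text
time_s: 3.08
tool_pos: [0.4814, -0.0357, 0.297]
ee_rot: [0.773, 0.635, 0.001, 0.001]
force: [-0.7, -0.4, -0.7]
gripper_width: 0.003
```

```bash
python3 - <<'E'
from h import *
rep()
m=camera_model("wrist");R=cv2.Rodrigues(m['rvec'])[0];print(st(-R.T@m['tvec']))
for n in("side","wrist"):
    p,d=grab_frame(n); 
    if n=="side": p=cv2.resize(p[90:290,230:470],None,fx=3,fy=3)
    cv2.imwrite(f"pics/{n}2.png",p[:,:,::-1])
E
```

```text
3.075 stand xyz TCP [-0.2005  0.0003  0.297 ] tip z 0.124 F [-0.72 -0.37 -0.67] g 0.003
toolx yaw 78.81 z [ 2.3e-03 -3.0e-04 -1.0e+00]
[-0.27496308  0.00081546  0.26576663]
```

View pics/side2.png

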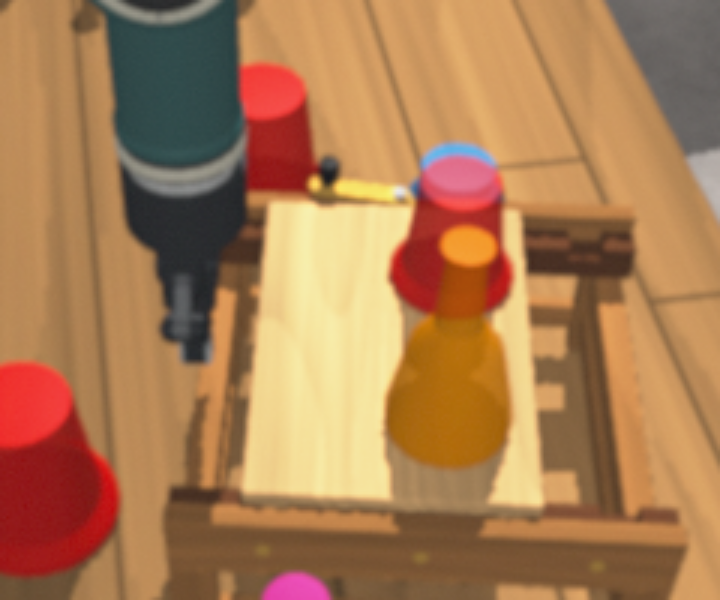

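View pics/wrist2.png

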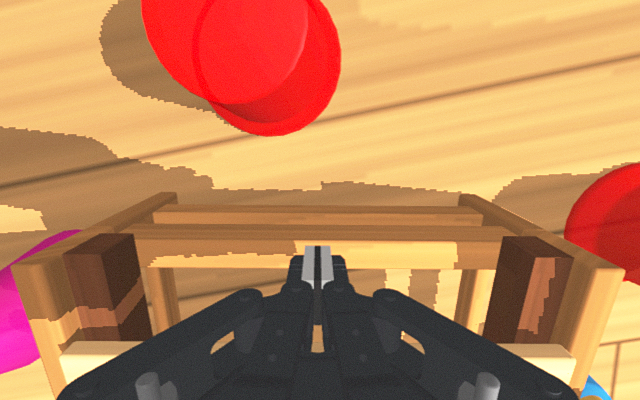

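The fingers hang clear in the gap: the tip is at (195,355) in the side crop and the shelf edge is at about x=255. Next I push slowly along tool +y until contact.

Call:
{"method": "servo_tool", "body": {"rows": [[0, 0, 0, 0, 0.8, 0, 0], [0, 0, 0, 0, 0.8, 0, 0], [0, 0, 0, 0, 0.6, 0, 0], [0, 0, 0, 0, 0.4, 0, 0], [0, 0, 0, 0, 0.4, 0, 0], [0, 0, 0, 0, 0.4, 0, 0]]}}

```text
time_s: 3.92
tool_pos: [0.5125, -0.0423, 0.2951]
ee_rot: [0.773, 0.635, -0.002, -0.003]
force: [-10.6, 2.5, 6.9]
gripper_width: 0.002
```

Call:
{"method": "servo_tool", "body": {"rows": [[0, 0, 0, 0, 0.4, 0, 0], [0, 0, 0, 0, 0.4, 0, 0], [0, 0, 0, 0, 0.4, 0, 0], [0, 0, 0, 0, 0.4, 0, 0]]}}

```text
time_s: 4.42
tool_pos: [0.5277, -0.0454, 0.2951]
ee_rot: [0.773, 0.635, -0.003, -0.003]
force: [-10.4, 1.6, 7.6]
gripper_width: 0.001
```

```bash
python3 - <<'E'
from h import *
rep()
E
```

```text
4.425 stand xyz TCP [-1.532e-01 -1.000e-04  2.951e-01] tip z 0.1221 F [-10.35   1.63   7.61] g 0.001
toolx yaw 78.79 z [-0.008  0.001 -1.   ]
```

Call:
{"method": "servo_tool", "body": {"rows": [[0, 0, 0, 0, 0.4, -0.05, 0], [0, 0, 0, 0, 0.4, -0.05, 0], [0, 0, 0, 0, 0.4, 0, 0], [0, 0, 0, 0, 0.4, 0, 0], [0, 0, 0, 0, 0.4, 0, 0], [0, 0, 0, 0, 0.4, 0, 0], [0, 0, 0, 0, 0.4, 0, 0]]}}

```text
time_s: 5.3
tool_pos: [0.555, -0.0511, 0.2952]
ee_rot: [0.773, 0.635, -0.003, -0.003]
force: [-9.3, -1.5, 2.9]
gripper_width: -0.002
```

```bash
cat > look.py <<'E'
import sys
from h import *
rep()
k=sys.argv[1]
p,d=grab_frame("side");a=cv2.resize(p[90:290,260:470],None,fx=2.8,fy=2.8,interpolation=cv2.INTER_CUBIC)
cv2.imwrite(f"pics/s{k}.png",a[:,:,::-1])
if len(sys.argv)>2:
    n=sys.argv[2];p,d=grab_frame(n)
    if n=="top": p=cv2.resize(p[80:250,230:450],None,fx=3.5,fy=3.5,interpolation=cv2.INTER_CUBIC)
    cv2.imwrite(f"pics/{n[0]}x{k}.png",p[:,:,::-1])
E
python3 look.py 3
```

```text
5.3 stand xyz TCP [-0.1253 -0.0005  0.2952] tip z 0.1222 F [-9.29 -1.52  2.88] g -0.002
toolx yaw 78.79 z [-8.8e-03  3.0e-04 -1.0e+00]
```

View pics/s3.png

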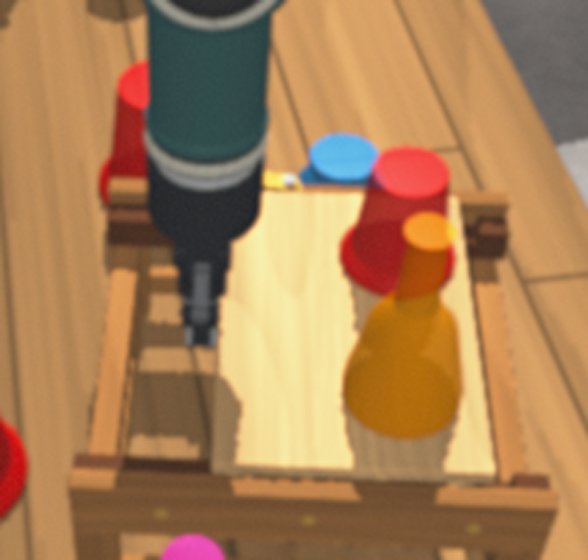

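The shelf slides straight, and its front-right corner is now at (495,478). About 23 mm is left to go.

Call:
{"method": "servo_tool", "body": {"rows": [[0, 0, 0, 0, 0.4, 0, 0], [0, 0, 0, 0, 0.4, 0, 0], [0, 0, 0, 0, 0.4, 0, 0], [0, 0, 0, 0, 0.3, 0, 0]]}}

```text
time_s: 5.85
tool_pos: [0.5696, -0.0542, 0.2952]
ee_rot: [0.773, 0.635, -0.004, -0.003]
force: [-10.0, -1.7, 3.2]
gripper_width: 0.002
```

Call:
{"method": "servo_tool", "body": {"rows": [[0, 0, 0, 0, 0.2, 0, 0], [0, 0, 0, 0, 0.2, 0, 0]]}}

```text
time_s: 6.1
tool_pos: [0.5734, -0.0551, 0.2951]
ee_rot: [0.773, 0.635, -0.004, -0.003]
force: [-6.4, -2.3, -0.5]
gripper_width: 0.003
```

```bash
python3 look.py 4
```

```text
6.1 stand xyz TCP [-0.1065 -0.0008  0.2951] tip z 0.1221 F [-6.38 -2.32 -0.51] g 0.003
toolx yaw 78.8 z [-9.3e-03 -3.0e-04 -1.0e+00]
```

View pics/s4.png

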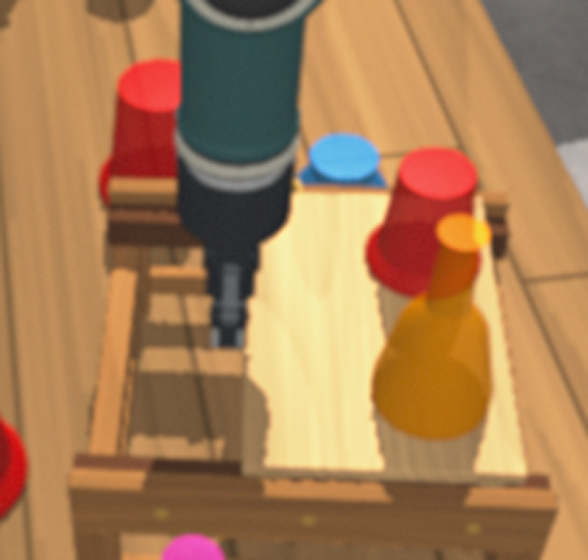

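Call:
{"method": "servo_tool", "body": {"rows": [[0, 0, 0, 0, 0.2, 0, 0], [0, 0, 0, 0, 0.2, 0, 0]]}}

```text
time_s: 6.4
tool_pos: [0.579, -0.0554, 0.2955]
ee_rot: [0.773, 0.635, -0.001, -0.001]
force: [-3.9, 0.4, -3.4]
gripper_width: -0.001
```

Call:
{"method": "servo_tool", "body": {"rows": [[0, 0, 0, 0, 0.15, 0, 0], [0, 0, 0, 0, 0.15, 0, 0]]}}

```text
time_s: 6.65
tool_pos: [0.5819, -0.0559, 0.2959]
ee_rot: [0.773, 0.635, -0.001, -0.002]
force: [-9.0, 2.2, -0.6]
gripper_width: 0.0
```

```bash
python3 look.py 5
```

```text
6.65 stand xyz TCP [-9.800e-02  1.000e-04  2.959e-01] tip z 0.1229 F [-8.96  2.16 -0.56] g 0.0
toolx yaw 78.78 z [-4.1e-03  9.0e-04 -1.0e+00]
```

View pics/s5.png

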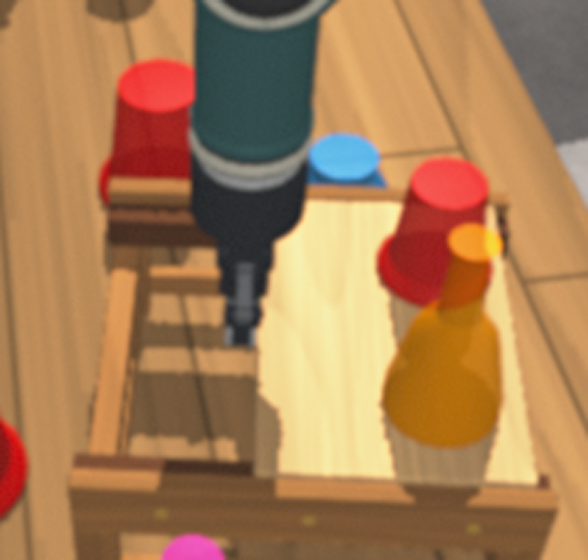

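The flask and bell moved down about 8 px between pictures, and the board now sits level with the cheeks, so it has dropped. I'll back off, rise and check.

Call:
{"method": "servo_tool", "body": {"rows": [[0, 0, 0, 0, -1, 0, 0], [0, 0, 0, 0, -2.5, 0, 0], [0, 0, 0, 0, -2, -2, 0], [0, 0, 0, 0, 0, -5, 0], [0, 0, 0, 3, -2, -5, 0], [0, 0, 0, 5, -2, -2, 0], [0, 0, 0, 5, 0, 0, 0], [0, 0, 0, 5, 0, 0, 0]]}}

```text
time_s: 7.7
tool_pos: [0.5251, 0.1404, 0.4396]
ee_rot: [0.773, 0.635, 0.003, 0.002]
force: [0.4, -0.6, 0.0]
gripper_width: 0.0
```

```bash
python3 look.py 6 top
```

```text
7.7 stand xyz TCP [-0.1919  0.1816  0.4396] tip z 0.2666 F [ 0.43 -0.6   0.01] g 0.0
toolx yaw 78.78 z [ 0.0075  0.0014 -1.    ]
```

View pics/s6.png

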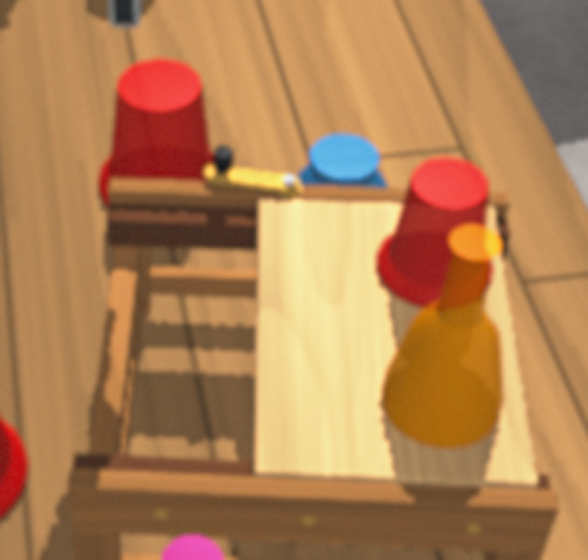

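View pics/tx6.png

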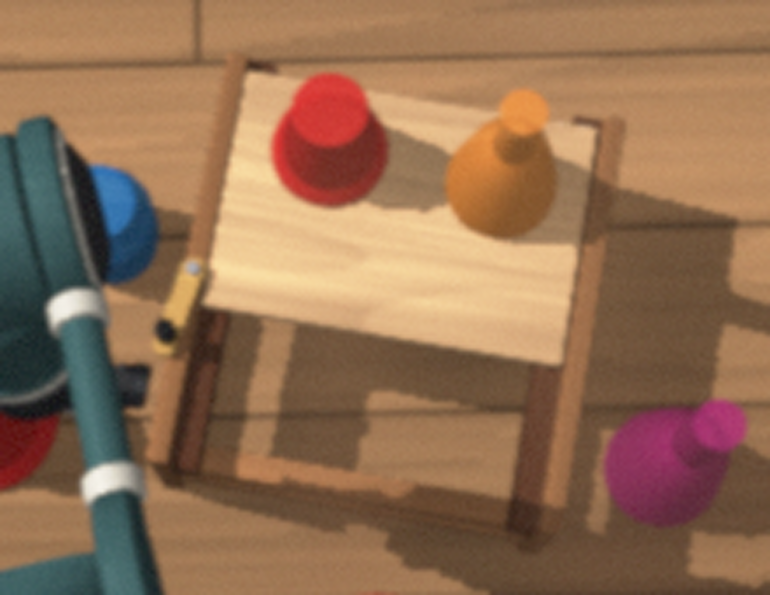

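```bash
python3 - <<'E'
from h import *
def t(u,v,z): return ray("top",230+(u+.5)/3.5-.5,80+(v+.5)/3.5-.5,z)
C=[t(*c,.142) for c in((245,72),(598,125),(560,363),(205,306))]
for c in C: print(st(c).round(4))
print('c',st(np.mean(C,0)).round(4))
print('knob',st(t(166,330,.173)),'piv',st(t(193,267,.151)))
p,d=grab_frame("top");m=camera_model("top");R=cv2.Rodrigues(m['rvec'])[0];K=np.linalg.inv(m['intrinsics'])
def P(u,v):
    u=230+(u+.5)/3.5-.5;v=80+(v+.5)/3.5-.5
    D=np.median(d[int(round(v))-1:int(round(v))+2,int(round(u))-1:int(round(u))+2]);return st(R.T@(K@[u,v,1]*D-m['tvec']))
for q in((230,290),(400,320),(540,340),(415,100),(420,250),(580,160),(260,95),(560,445),(592,300),(220,150)): print(q,P(*q).round(4))
E
```

```text
[0.0893 0.1314 0.142 ]
[ 0.0927 -0.1292  0.142 ]
[-0.0875 -0.1276  0.142 ]
[-0.0893  0.128   0.142 ]
c [0.0013 0.0007 0.142 ]
knob [-0.11807909  0.14787183  0.173     ] piv [-0.06483303  0.14059031  0.151     ]
(230, 290) [-0.0746  0.1126  0.1417]
(400, 320) [-0.0759 -0.0108  0.1425]
(540, 340) [-0.0731 -0.1112  0.1413]
(415, 100) [0.0897 0.0052 0.1403]
(420, 250) [-0.0227 -0.0166  0.1431]
(580, 160) [ 0.0637 -0.12    0.143 ]
(260, 95) [0.0737 0.1175 0.1417]
(560, 445) [-0.146  -0.1359  0.1433]
(592, 300) [-0.0377 -0.1436  0.1408]
(220, 150) [0.0271 0.1386 0.1424]
```

The shelf is seated: its centre is within 1.5 mm of the seat, and the depth readings put its top at 0.142. The knob is at stand (-0.118, 0.148). I'll go outside the knob and lower the tip to z = 0.160.

Call:
{"method": "servo_tool", "body": {"rows": [[0, 0, 0, 0.4, 4, 0, 0], [0, 0, 0, 0, 3.7, 1, 0], [0, 0, 0, 0, 0, 4, 0], [0, 0, 0, 0, 0, 4, 0], [0, 0, 0, 0, 0, 1.7, 0], [0, 0, 0, 0, 0, 0, 0], [0, 0, 0, 0, 0, 0, 0]]}}

```text
time_s: 8.72
tool_pos: [0.6017, 0.1276, 0.3319]
ee_rot: [0.773, 0.635, 0.002, 0.001]
force: [-0.3, 0.5, -0.1]
gripper_width: -0.001
```

```bash
python3 look.py 7 wrist
```

```text
8.725 stand xyz TCP [-0.1142  0.184   0.3319] tip z 0.1589 F [-0.28  0.5  -0.08] g -0.001
toolx yaw 78.77 z [ 3.6e-03  5.0e-04 -1.0e+00]
```

View pics/s7.png

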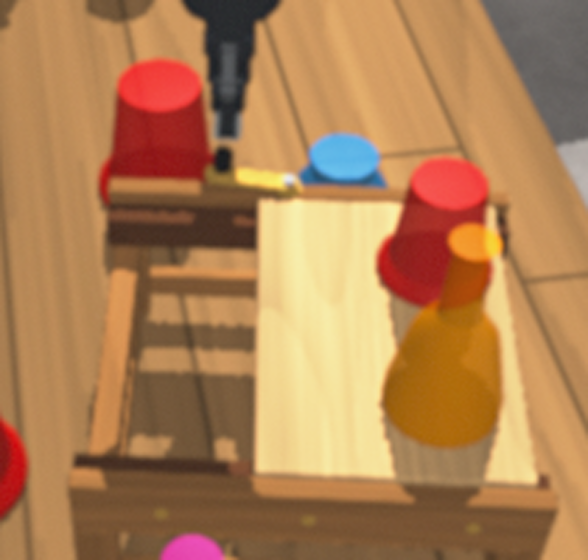

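View pics/wx7.png

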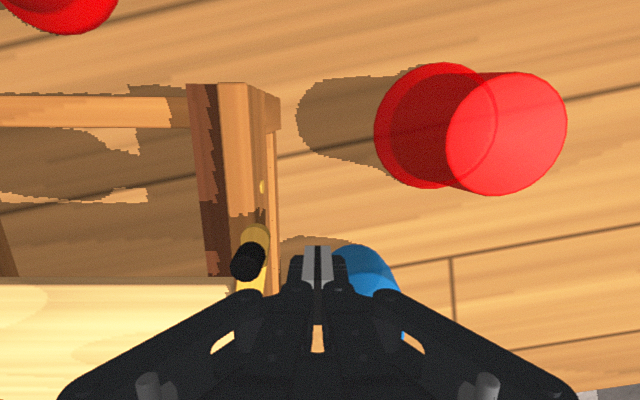

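The finger is just outside the knob, at (228,130) in the side crop against the knob at (222,160). I'll push the knob round along its arc, first inward and then away.

Call:
{"method": "servo_tool", "body": {"rows": [[0, 0, 0, -1.1, -0.1, 0, 0], [0, 0, 0, -1, -0.1, 0, 0], [0, 0, 0, -1, 0, 0, 0], [0, 0, 0, -1.05, -0.1, 0, 0], [0, 0, 0, -0.85, 0.35, 0, 0], [0, 0, 0, -0.85, 0.35, 0, 0], [0, 0, 0, 0, 0, 0, 0]]}}

```text
time_s: 9.7
tool_pos: [0.5937, 0.0688, 0.3296]
ee_rot: [0.773, 0.634, -0.0, 0.0]
force: [0.2, 0.3, -0.3]
gripper_width: -0.0
```

```bash
python3 look.py 8 wrist
```

```text
9.7 stand xyz TCP [-0.1107  0.1247  0.3296] tip z 0.1566 F [ 0.22  0.25 -0.33] g -0.0
toolx yaw 78.73 z [-2.e-04 -5.e-04 -1.e+00]
```

View pics/s8.png

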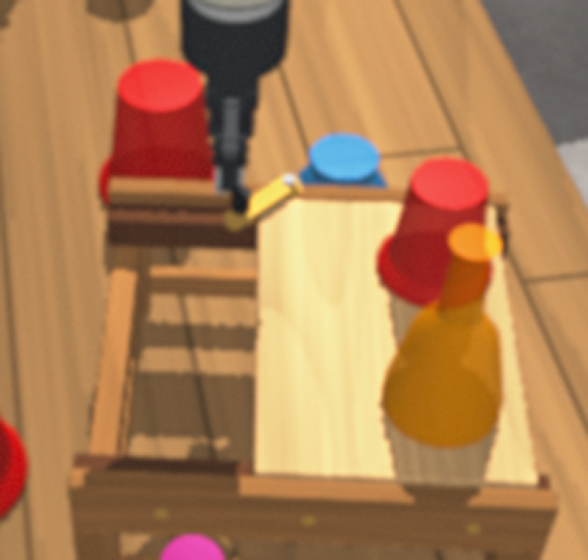

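View pics/wx8.png

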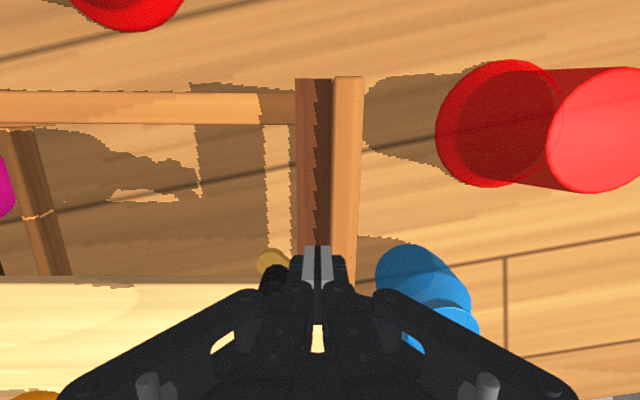

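The button is at about 0.7 rad with the knob against the finger. I'll go a bit further, then move behind the knob and push it forward to the stop.

Call:
{"method": "servo_tool", "body": {"rows": [[0, 0, 0, -0.5, 0.4, -0.3, 0], [0, 0, 0, -0.5, 0.4, 0, 0], [0, 0, 0, -0.3, 0.2, 0, 0], [0, 0, 0, 0.4, -1, 0, 0], [0, 0, 0, 0, -1.2, 0, 0], [0, 0, 0, -1.2, 0, 0, 0], [0, 0, 0, -1.1, 0, 0, 0], [0, 0, 0, 0, 0, 0, 0]]}}

```text
time_s: 10.8
tool_pos: [0.5754, 0.0394, 0.3329]
ee_rot: [0.773, 0.634, 0.0, 0.0]
force: [-0.1, 0.2, 0.2]
gripper_width: -0.001
```

```bash
python3 look.py 9 wrist
```

```text
10.8 stand xyz TCP [-0.1229  0.0923  0.3329] tip z 0.1599 F [-0.09  0.24  0.15] g -0.001
toolx yaw 78.7 z [ 4.e-04 -2.e-04 -1.e+00]
```

View pics/s9.png

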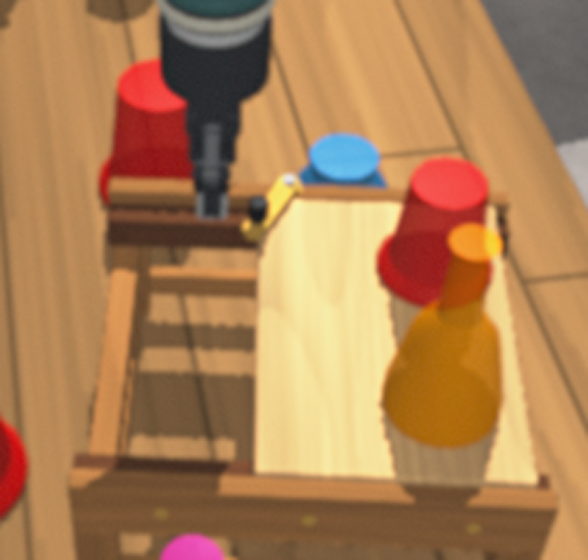

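View pics/wx9.png

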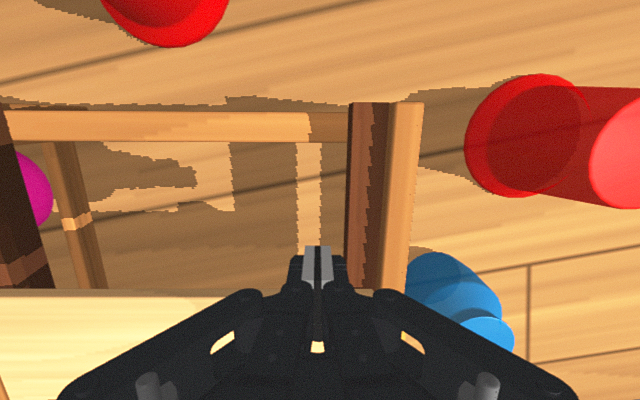

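The fingertip at (212,215) is now behind the knob at (257,210). Pushing forward.

Call:
{"method": "servo_tool", "body": {"rows": [[0, 0, 0, 0, 0.8, 0, 0], [0, 0, 0, 0, 0.8, 0, 0], [0, 0, 0, -0.2, 0.8, 0, 0], [0, 0, 0, -0.2, 0.8, 0, 0], [0, 0, 0, 0, 0.5, 0, 0], [0, 0, 0, 0, 0.2, 0, 0], [0, 0, 0, 0, 0, 0, 0]]}}

```text
time_s: 11.78
tool_pos: [0.6128, 0.029, 0.3326]
ee_rot: [0.773, 0.635, -0.0, -0.0]
force: [-1.8, -0.4, 0.1]
gripper_width: 0.001
```

```bash
python3 look.py 10
```

```text
11.775 stand xyz TCP [-0.0841  0.0894  0.3326] tip z 0.1596 F [-1.82 -0.39  0.09] g 0.001
toolx yaw 78.78 z [-6.e-04 -1.e-04 -1.e+00]
```

View pics/s10.png

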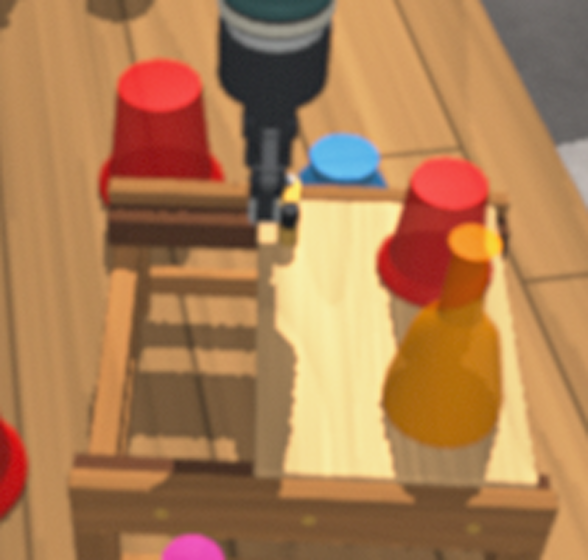

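Call:
{"method": "servo_tool", "body": {"rows": [[0, 0, 0, 0, 0.2, 0, 0], [0, 0, 0, 0, 0.1, 0, 0], [0, 0, 0, 0, 0, 0, 0], [0, 0, 0, 0, 0, 0, 0]]}}

```text
time_s: 12.32
tool_pos: [0.6141, 0.0288, 0.3324]
ee_rot: [0.773, 0.635, -0.002, -0.002]
force: [-9.3, -0.7, 5.1]
gripper_width: 0.001
```

Call:
{"method": "servo_tool", "body": {"rows": [[0, 0, 0, 0, -1.5, 0, 0], [0, 0, 0, 0, -4, 0, 0], [0, 0, 0, 0, -4, -3, 0], [0, 0, 0, 0, -2, -5, 0], [0, 0, 0, 5, 0, -3, 0], [0, 0, 0, 5, -1, 0, 0], [0, 0, 0, 5, -1, 0, 0], [0, 0, 0, 0, 0, 0, 0]]}}

```text
time_s: 13.32
tool_pos: [0.512, 0.2049, 0.4431]
ee_rot: [0.771, 0.636, 0.001, -0.0]
force: [0.4, -0.2, -1.1]
gripper_width: -0.002
```

```bash
python3 look.py 11 top
```

```text
13.325 stand xyz TCP [-0.2172  0.2423  0.4431] tip z 0.2701 F [ 0.37 -0.16 -1.13] g -0.002
toolx yaw 79.05 z [ 0.0019  0.0017 -1.    ]
```

View pics/s11.png

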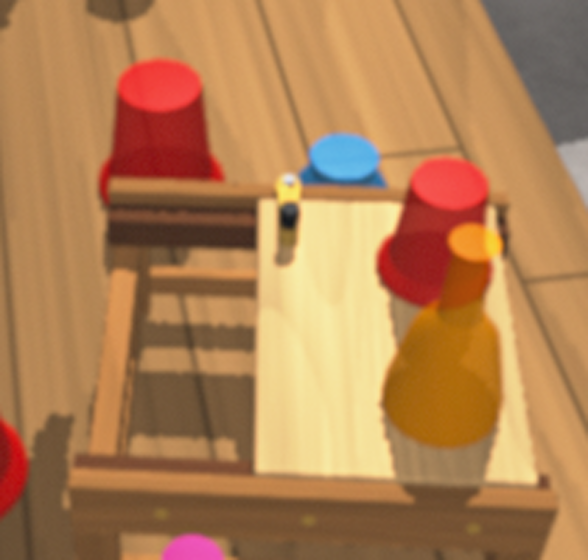

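View pics/tx11.png

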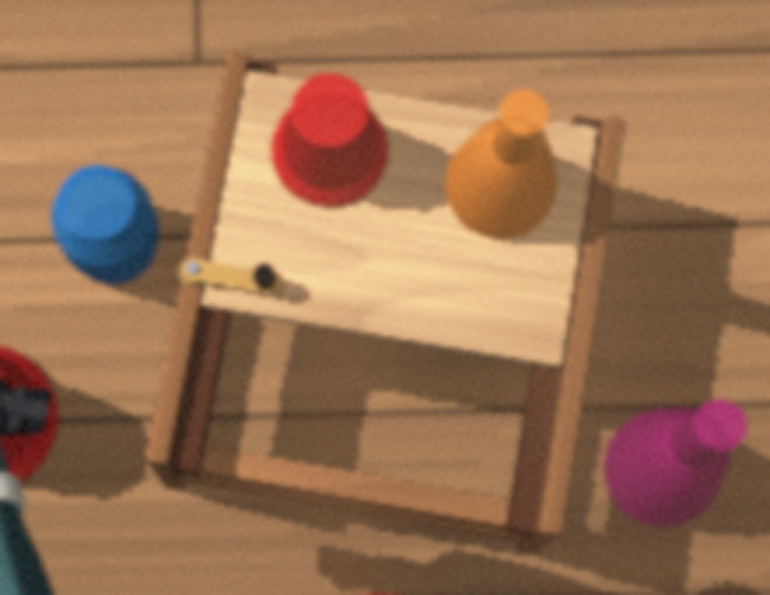

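```bash
python3 - <<'E'
from h import *
def t(u,v,z): return ray("top",230+(u+.5)/3.5-.5,80+(v+.5)/3.5-.5,z)
k=st(t(264,276,.173))-st(t(193,267,.151));print('keeper',np.arctan2(-k[1],-k[0]))
C=[t(*c,.142) for c in((245,72),(598,125),(560,363),(205,306))];print('shelf',st(np.mean(C,0)))
print('bell',st(t(330,110,.227)),'amb',st(t(524,112,.292)),'mag',t(719,426,.2),'blue',t(98,198,.105))
o=get_obs();print(o['force'],o['joint_vel'])
finish_job()
E
```

```text
keeper 1.5009917458409887
shelf [0.00129732 0.00066694 0.142     ]
bell [0.03897343 0.05980069 0.227     ] amb [ 0.03407855 -0.06570417  0.292     ] mag [ 0.50944595 -0.2784308   0.2       ] blue [0.70956969 0.14930524 0.105     ]
[-0.20813916  1.12559095 -0.1296666 ] [-0.0298483  -0.00251253  0.00766423 -0.00155207  0.0050535   0.00129591]
the job is handed in; nothing more can be done
```

I pushed the shelf about 70 mm along its runners with closed fingertips until it dropped into the notches. Then I pushed the knob round until the turn-button met its stop. I backed the arm away and handed the job in at about 13.4 s of the 51 s allowed; no verdict was reported.

- **Shelf:** its centre measured about 1.5 mm from the seat. Depth readings taken before I turned the button put its top at 0.140–0.143 m, against 0.142 m when seated. Afterwards it looked the same.
- **Turn-button:** measured at about 1.50 rad (1.3 needed); the camera estimate is a little uncertain.
- **Glass on the shelf:** both pieces were upright and had moved about 1 mm. The red bell is at (39, 60) mm and the amber flask at (34, -66) mm on the shelf.
- **Other glasses:** the magenta flask and blue jar showed no visible movement.
- **Robot:** clear of everything. The last force reading was about 1 N, and joint 1 was still turning slightly (0.03 rad/s) when I handed in.

The only disagreement was 3–5 mm between the two cameras at most points (up to 8 mm at two shelf corners), which did not affect the result.

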